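# Set the carving jig's end stop three clicks clear of the blank

### The arm

A 7-joint arm with a two-finger parallel gripper is mounted at the origin on the work surface. World frame = base frame: x ahead of the robot, y to its left, z up, the work surface at z = 0. Lengths are in mm, angles in rad, forces in N, time in s.
With the tool pointing down it reaches from about 400 to 875 mm from the base axis. Payload 4.4 kg.
Tool frame: the origin (TCP) lies midway between the tips of the shut fingers; the grasp point (between the pads) lies 19 mm behind it; x points along the fingers, z is the direction in which the jaws open and shut, and the axes are right-handed (so a half turn about x gives the same grasp; the last joint's range is limited). The gripper opens to 85 mm and grips with 20 to 120 N. Pads are 22 mm wide; open, the fingers measure 114 mm over their backs; the gripper's body (76 mm by 85 mm) begins 54 mm behind the grasp point. The pads swing forward as they close: fully open they stand 13 mm farther back than shut.
Start: joints at [1.042, 0.628, 0.038, 1.517, -0.027, 0.996, -0.02], TCP at [290.224, -581.625, 231.313] pointing down, gripper open.
Joint ranges: [-3.06, 3.06], [-0.37, 2.12], [-1.25, 1.32], [0.18, 2.47], [-1.1, 4.24], [0.23, 1.98], [-2.94, 2.94]. Speed limits (rad/s): [2.57, 2.57, 3.14, 3.14, 3.14, 3.14, 3.14].

### API

Orientations are given as [roll, pitch, yaw] about the fixed x, y, z axes, in that order (R = Rz(yaw) Ry(pitch) Rx(roll)).
In Python, from cell import ctrl gives the robot as it stands. The module is installed in compiled form; this text tells all that it offers.
- The arm moves only by the tool servo_tool, never from a script. Its argument "rows" is a list of rows, each an object of numbers: "dx", "dy", "dz": the shift along the tool's x, y, z in units of 750 mm (1.0 is 750 mm); "wx", "wy", "wz": the turn, a rotation vector about the tool's x, y, z in units of 6 degrees (1.0 is 6 degrees); "fingers": the closure, from 0 (fully open) to 1 (shut). In form: [{"dx": .., "dy": .., "dz": .., "wx": .., "wy": .., "wz": .., "fingers": ..}, ...]. A call has 1 to 5 rows; each row shifts and turns the commanded pose from where the row before left it, along the tool's axes as they then stand; what a row does not reach is not made up. A row lasts 1/8 s, in which the tool goes at most 62.5 mm and 10.7 degrees, less where a joint would pass 70% of its speed; a pose out of reach is approached as far as the arm can. A call with a number of a shift or a turn outside -1 to 1 is refused whole. A call with a gripper value outside its range is refused whole. The fingers move at their own pace and stop on an object; the grip force is fixed at half the most. Time passes only in rows, so rows that do not move let the fingers close. It gives the time, the measured TCP pose, the force and the opening at its end, in the units of the state.
- ctrl.read_state(): the state, without advancing time (a new reading comes with each control period).
- ctrl.get_image(name): name is "side" or "top" or "wrist"; returns the picture (420x560x3 uint8, red, green, blue); there is no depth.
- ctrl.camera_info(name): a dict with "fovy" (degrees; the focal length in pixels is half the picture's height over the tangent of half this angle, whatever the lens; pixels are square), "cx", "cy" (the principal point, pixels), "k1" (the pictures are not rectified: a ray, as slopes to the right and down, at radius r is drawn at 1 + k1 r^2 times it, then the intrinsics apply), "R" (3x3) and "t" (3): a world point X has camera coordinates R X + t. Camera axes: x right, y down, z forward; pixel columns grow to the right and rows downward; lengths in mm; the calibration is good to about 2 mm. A picture is of the moment at which its call begins: read the wrist's pose just before it. camera_info takes no time and is no camera call; for the wrist camera it gives the pose at the moment of the call.
- ctrl.finish_job(): hands the job in, once; it reports no verdict.
Trained networks look in the newest picture that a camera, given by its name, has taken for a name from the list of things; names that differ only in an ending like _2 or _b are one class to them, and where a whole thing is asked for, a point or a joint stands for the part that bears it (a point fixed in the world has none). Each returns a list of dicts, best first, with "conf" (0 to 1); they miss things now and then, are a little off and sometimes report something else, mostly with a low value. They report only what shows in the picture. A call takes as long as a camera call.
- ctrl.search_frame(label, camera): "extent" ([centre column, centre row, width, height] in pixels, round what is visible of it).
- ctrl.silhouettes(label, camera): "region" (420x560 bool, what is visible of it) and "extent" ([centre column, centre row, width, height] in pixels, round what is visible of it).
- ctrl.mark_of(label, camera): "point" ([column, row] in pixels: a listed point, or the origin of a listed thing).
The state is a dict: "clock": time; "qpos": joint angles; "qd": joint speeds; "tau": joint torques, N m; "eef_pos": TCP position; "tool_rot": TCP orientation; "force": force on the tool from outside, world axes, zero at the start; "torque": the same for the moment, N m; "width": finger opening in mm.
Only numpy, scipy, OpenCV 4.12 (cv2) and the standard library are available. Lean on these libraries where they do the work, as an engineer would, in place of code of your own. Each camera call takes 0.05 s, during which the arm holds its last target.

### The job

Set the end stop of the carving jig: turn the black click dial clockwise, by feel, until the rubber nose touches and gently presses the sawn tail of the clamped wooden blank for a moment. Then turn it back anticlockwise by three clicks, counted from that touch, and let go of the dial so that it rests in its click. Press no harder than a light hand would (under 30 N on the wood), and leave the other things on the bench where they are.

Things in the scene. Friction and masses are not known exactly. Their poses are not given: they have to be found in the camera images.
- dial_grip (a point): Click dial: square black upright knob, 36 x 36 mm, 45 mm tall, white line on top, on a 58 mm flange (top 27 mm below this point). This point: on its upright axis, 18 mm below the knob's flat top, 82 mm above the bench; z up, x along the white line, square to a flat side, turning with it. 16 clicks a turn; starts in a click; let go, it drops into the nearest. Turns many clicks either way; under 1.5 rad a grasp.
- jig: Plywood jig board 200 x 470 x 18 mm, fixed, yawed. Origin: on the bench, under the dial's axis; y: from dial to blank. Dial housing: steel, 96 x 96 mm, top 50 mm above the bench. Dial clockwise from above drives the stop bar towards the blank, 4 mm a click; anticlockwise withdraws it. The dial resists with about 0.1 N m as it leaves a click, falling evenly to nothing half way, then pulls itself on with up to 0.1 N m into the next.
- nose_tip (a point): Foremost point of the round rubber nose (22 mm across, centre line 34 mm above the bench) on the end of the steel stop bar; y: its direction of travel, towards the tail. The nose is sprung, yielding about 1 mm per 12 N. 10 N on it adds a steady 0.10 N m at the dial, against clockwise turning, on top of the clicks' push and pull. It starts 11 to 25 mm from the tail.
- blank: Carved red-brown board with lattice lines, rounded, 100 mm wide, 24 mm thick, held by two steel clamps; it cannot move and is not handled. Origin: on its underside; y: along it, away from the nose. Its 44 mm wide tail points at the nose; the end was sawn by hand, so its distance from the origin is known only as 94 to 106 mm and must be found by touch.
- nose: The sprung rubber nose itself; its origin is the point nose_tip.

How it is judged (in metres and radians):
On the way:
1. the nose rests against the blank's tail, pressing it with more than 3 N for 0.2 s (contact force between nose and blank above 3 N), for 0.2 s.
At the end, for the whole second after the job is handed in: The nose stands still, three clicks back from the touch: its tip is 8.6 to 14.4 mm (about 2.2 to 3.6 clicks of 4 mm) from the sawn end of the tail, and the dial is released (y of tail_c0 in the frame of nose_tip between 0.0266 and 0.0324 m and linear speed of nose below 0.002 m/s).
It fails at once if the nose presses the blank with more than 30 N (contact force between nose and blank above 30 N).
It fails at once if something lying loose on the bench or the jig is moved more than 30 mm (distance of any of pencil, sanding_block, steel_rule, brush, screwdriver, offcut_a, offcut_b from where it was at the start of the episode above 0.03 m).
It also fails if it takes over 72 s, if anything falls off the work surface, if the arm or the gripper's body presses on something with over 40 N, if the wrist force passes 120 N, or if a joint passes its speed limit or range.

## Working session

There is one attempt and no reset: what is moved stays moved. The work goes in short steps, Python scripts to look and compute and a tool call to move; the robot and the scene stay as the last step left them, time stands still between calls to the robot, and variables do not carry over. Pictures are saved under pics/ and viewed, and the job is handed in when it is done.

Besides the shell and the picture viewer there is one more tool, called after "Request:" as name([rows], argument=value, ...), one row to a line, values as JSON. servo_tool: Moves the arm, as the interface text tells. Its arguments: {"type":"object","properties":{"rows":{"type":"array"}},"required":["rows"]}

```bash
mkdir -p pics; ls; cat > h.py <<'E'
from cell import ctrl
import numpy as np, cv2
def save(name,fn):
    im=ctrl.get_image(name); cv2.imwrite('pics/'+fn,im[:,:,::-1]); return im
def cam(name):
    c=ctrl.camera_info(name); f=210/np.tan(np.radians(c['fovy'])/2)
    return f,c['cx'],c['cy'],c['k1'],np.array(c['R']),np.array(c['t'])
def ray(name,p,c=None):
    f,cx,cy,k1,R,t=c or cam(name)
    d=np.array([(p[0]-cx)/f,(p[1]-cy)/f]); u=d.copy()
    for _ in range(30): u=d/(1+k1*(u@u))
    v=R.T@np.array([u[0],u[1],1]); return -R.T@t, v/np.linalg.norm(v)
def atz(name,p,z,c=None):
    o,v=ray(name,p,c); return o+v*(z-o[2])/v[2]
def tri(rs):
    A=0;b=0
    for o,v in rs:
        P=np.eye(3)-np.outer(v,v);A=A+P;b=b+P@o
    x=np.linalg.solve(A,b); return x,[np.linalg.norm((np.eye(3)-np.outer(v,v))@(x-o)) for o,v in rs]
def proj(name,X,c=None):
    f,cx,cy,k1,R,t=c or cam(name)
    x=R@np.array(X)+t;u=x[:2]/x[2];u=u*(1+k1*(u@u));return [cx+f*u[0],cy+f*u[1]]
E
python3 - <<'E'
from h import *
print(ctrl.read_state())
for n in ['side','top','wrist']:
    save(n,n+'0.png'); c=cam(n); print(n,-c[4].T@c[5])
    for l in ['dial_grip','nose_tip','jig','blank']:
        try: print(l,[(np.round(d['point'],1),round(d['conf'],2)) for d in ctrl.mark_of(l,n)])
        except Exception as e: print(l,e)
E
```

```text
pics
{'clock': 0.0, 'qpos': array([ 1.04218344,  0.62934933,  0.03845808,  1.51838571, -0.02700453,
        0.99627753, -0.02000923]), 'qd': array([ 0.00193515,  0.00093179, -0.00142502,  0.00050269, -0.00092663,
        0.00013312, -0.00045462]), 'tau': array([-1.18080050e-03, -5.63411522e+01,  1.22576449e+00, -1.93452805e+01,
        1.10262146e-02,  1.03773444e-02, -7.67516781e-06]), 'eef_pos': array([ 289.94130138, -581.04894102,  230.38163823]), 'tool_rot': array([-3.12515608,  1.56889489,  2.05002065]), 'force': array([ 0.95419312, -0.83155163, -0.57838088]), 'torque': array([-0.06987571,  0.04337777, -0.02255435]), 'width': 85.13879146876026}
side [ 181.83984832 -321.51034208  630.08414362]
dial_grip [(array([362.1, 325.8]), 0.64)]
nose_tip [(array([311.6, 291.7]), 0.52)]
jig [(array([363.9, 350. ]), 0.95)]
blank [(array([260.3, 246.1]), 0.94)]
top [475.72540726  15.01683611 734.3788858 ]
dial_grip [(array([423.2, 255.2]), 0.76)]
nose_tip [(array([339.4, 248.5]), 0.69)]
jig [(array([408.6, 255. ]), 0.91)]
blank []
wrist [ 363.27746779 -545.37504695  374.07173534]
dial_grip []
nose_tip []
jig []
blank []
```

View pics/side0.png

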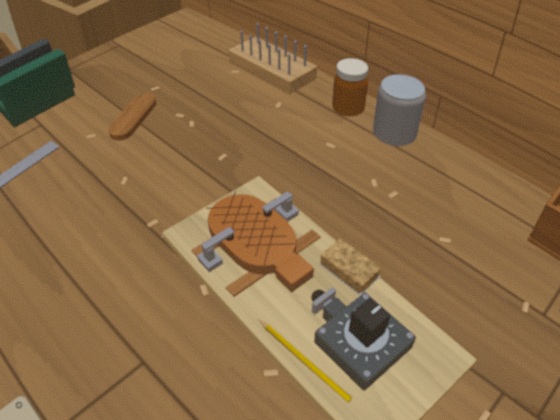

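View pics/top0.png

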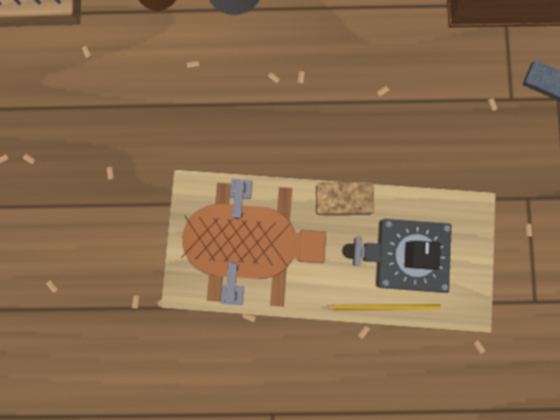

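```bash
python3 - <<'E'
from h import *
print(tri([ray('side',[362.1,325.8]),ray('top',[423.2,255.2])]))
print(tri([ray('side',[311.6,291.7]),ray('top',[339.4,248.5])]))
print(tri([ray('side',[363.9,350]),ray('top',[408.6,255.])]))
print(atz('side',[260.3,246.1],18))
R=cv2
E
```

```text
(array([ 476.48069714, -170.27630456,   73.75800791]), [np.float64(4.5318703924066694), np.float64(4.531870392406673)])
(array([490.99041227, -68.29695074,  27.45330509]), [np.float64(0.7561661662869597), np.float64(0.7561661662868306)])
(array([ 481.47377891, -173.15351156,    2.61919626]), [np.float64(0.8584939711656517), np.float64(0.8584939711657399)])
[502.09931404  49.71583532  18.        ]
```

```bash
python3 - <<'E'
from h import *
from scipy.spatial.transform import Rotation as Ro
s=ctrl.read_state();R=Ro.from_euler('xyz',s['tool_rot']).as_matrix();print(R.round(3))
c=cam('wrist');print(c[4].round(3), R.T@((-c[4].T@c[5])-s['eef_pos']))
d=np.array([462,-140,300])-s['eef_pos'];print(R.T@d/750)
for n,b,fn in [('top',(300,200,500,340),'t'),('side',(260,240,420,400),'s')]:
    im=cv2.imread(f'pics/{n}0.png')[b[1]:b[3],b[0]:b[2]];cv2.imwrite(f'pics/{fn}z.png',cv2.resize(im,None,fx=3.7,fy=3.7,interpolation=cv2.INTER_CUBIC))
E
```

```text
[[ 0.     0.895  0.446]
 [ 0.     0.446 -0.895]
 [-1.     0.    -0.   ]]
[[ 0.448 -0.894 -0.   ]
 [-0.847 -0.424  0.321]
 [-0.287 -0.143 -0.947]] [-142.80014784   81.56436498    0.18322737]
[-0.09157553  0.46781131 -0.42466713]
```

View pics/tz.png

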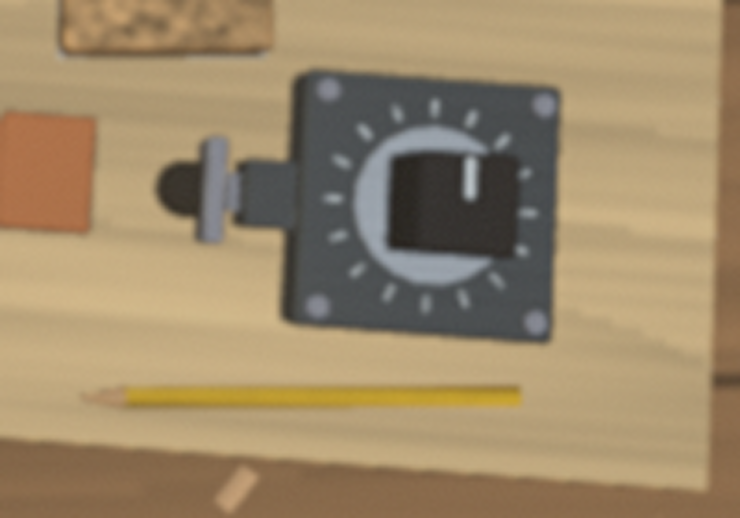

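Request:
servo_tool([
  {"dy": 0.06,"dz": -0.05,"fingers": 0},
  {"dy": 0.06,"dz": -0.05,"fingers": 0},
  {"dy": 0.06,"dz": -0.05,"fingers": 0},
  {"dy": 0.06,"dz": -0.05,"fingers": 0},
  {"dy": 0.06,"dz": -0.05,"fingers": 0},
])

```text
schema error: expected keys dx, dy, dz, wx, wy, wz, fingers
```

Request:
servo_tool([
  {"dy": 0.06,"dz": -0.05,"fingers": 0},
  {"dy": 0.06,"dz": -0.05,"fingers": 0},
  {"dy": 0.06,"dz": -0.05,"fingers": 0},
  {"wx": 1,"fingers": 0},
  {"wx": 1,"fingers": 0},
])

```text
schema error: expected keys dx, dy, dz, wx, wy, wz, fingers
```

Request:
servo_tool([
  {"wx": 1,"fingers": 0},
  {"wx": 1,"fingers": 0},
  {"wx": 1,"fingers": 0},
  {"wx": 0.25,"fingers": 0},
  {"fingers": 0},
])

```text
schema error: expected keys dx, dy, dz, wx, wy, wz, fingers
```

```bash
python3 - <<'E'
from h import *
s=ctrl.read_state();print({k:np.round(v,3) for k,v in s.items()})
n='wrist';im=save(n,'w1.png')
for l in ['dial_grip','nose_tip','jig','blank']:
  print(l,[(np.round(d['point'],1),round(d['conf'],2), atz(n,d['point'],dict(dial_grip=82,nose_tip=34,jig=0,blank=18)[l]).round(1)) for d in ctrl.mark_of(l,n)])
E
```

```text
{'clock': np.float64(0.75), 'qpos': array([ 1.042,  0.628,  0.039,  1.517, -0.027,  0.996, -0.02 ]), 'qd': array([-0.   ,  0.001,  0.   ,  0.002,  0.001,  0.   , -0.002]), 'tau': array([-1.0000e-03, -5.6317e+01,  1.2250e+00, -1.9377e+01,  1.1000e-02,
        2.0000e-03, -0.0000e+00]), 'eef_pos': array([ 290.219, -581.626,  231.301]), 'tool_rot': array([1.58 , 1.571, 0.472]), 'force': array([ 0.407, -0.668,  0.185]), 'torque': array([ 0.036,  0.021, -0.043]), 'width': np.float64(85.436)}
dial_grip []
nose_tip []
jig []
blank []
```

View pics/w1.png

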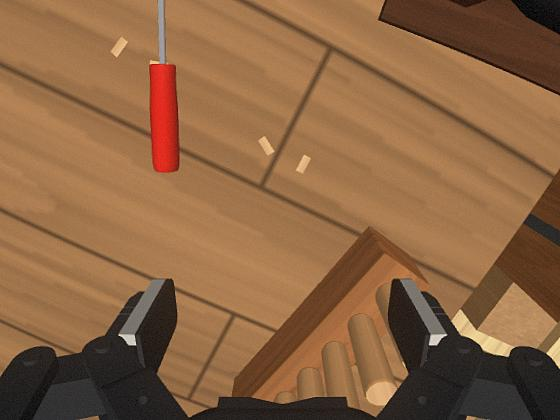

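Request:
servo_tool([
  {"dx": -0.01,"dy": 0.06,"dz": -0.05,"wx": 0,"wy": 0,"wz": 0,"fingers": 0},
  {"dx": 0,"dy": 0.06,"dz": -0.05,"wx": 0,"wy": 0,"wz": 0,"fingers": 0},
  {"dx": 0,"dy": 0.06,"dz": -0.05,"wx": 0,"wy": 0,"wz": 0,"fingers": 0},
  {"dx": 0,"dy": 0.06,"dz": -0.05,"wx": 0,"wy": 0,"wz": 0,"fingers": 0},
  {"dx": 0,"dy": 0.06,"dz": -0.05,"wx": 0,"wy": 0,"wz": 0,"fingers": 0},
])

```text
clock: 1.62
eef_pos: [408.6, -311.8, 239.1]
tool_rot: [0.666, 1.57, -0.442]
force: [0.7, 0.6, 0.9]
width: 85.4
```

Request:
servo_tool([
  {"dx": 0,"dy": 0.06,"dz": -0.05,"wx": 0,"wy": 0,"wz": 0,"fingers": 0},
  {"dx": 0,"dy": 0.06,"dz": -0.05,"wx": 0,"wy": 0,"wz": 0,"fingers": 0},
  {"dx": 0,"dy": 0.06,"dz": -0.05,"wx": 0,"wy": 0,"wz": 0,"fingers": 0},
  {"dx": 0,"dy": 0,"dz": 0,"wx": 1,"wy": 0,"wz": 0,"fingers": 0},
  {"dx": 0,"dy": 0,"dz": 0,"wx": 1,"wy": 0,"wz": 0,"fingers": 0},
])

```text
clock: 2.25
eef_pos: [478.9, -151.4, 239.0]
tool_rot: [1.368, 1.57, 0.05]
force: [-0.9, 0.6, -0.1]
width: 85.7
```

Request:
servo_tool([
  {"dx": 0,"dy": 0,"dz": 0,"wx": 1,"wy": 0,"wz": 0,"fingers": 0},
  {"dx": 0,"dy": 0,"dz": 0,"wx": 1,"wy": 0,"wz": 0,"fingers": 0},
  {"dx": 0,"dy": 0,"dz": 0,"wx": 1,"wy": 0,"wz": 0,"fingers": 0},
  {"dx": 0,"dy": 0,"dz": 0,"wx": 0.25,"wy": 0,"wz": 0,"fingers": 0},
  {"dx": 0,"dy": 0,"dz": 0,"wx": 0,"wy": 0,"wz": 0,"fingers": 0},
])

```text
clock: 2.88
eef_pos: [478.5, -152.4, 238.9]
tool_rot: [1.399, 1.571, -0.258]
force: [0.5, 0.3, -0.3]
width: 85.4
```

```bash
python3 - <<'E'
from h import *
s=ctrl.read_state();print({k:np.round(v,3) for k,v in s.items()})
n='wrist';im=save(n,'w1.png')
for l in ['dial_grip','nose_tip','jig','blank']:
  print(l,[(np.round(d['point'],1),round(d['conf'],2), atz(n,d['point'],dict(dial_grip=82,nose_tip=34,jig=0,blank=18)[l]).round(1)) for d in ctrl.mark_of(l,n)])
E
```

```text
{'clock': np.float64(2.875), 'qpos': array([ 0.146,  0.411,  0.148,  1.916, -0.081,  0.819, -1.319]), 'qd': array([ 0.004, -0.   , -0.005, -0.   ,  0.001, -0.001,  0.005]), 'tau': array([-9.0000e-02, -4.1579e+01,  1.8280e+00, -1.6825e+01, -2.0000e-03,
        0.0000e+00, -7.7000e-02]), 'eef_pos': array([ 478.513, -152.4  ,  238.886]), 'tool_rot': array([ 1.399,  1.571, -0.258]), 'force': array([ 0.528,  0.257, -0.347]), 'torque': array([-0.062,  0.066,  0.036]), 'width': np.float64(85.429)}
dial_grip [(array([305.6, 183.3]), 0.78, array([ 476.3, -172.3,   82. ]))]
nose_tip [(array([194.9, 168.6]), 0.73, array([486.2, -71.2,  34. ]))]
jig [(array([294.4, 161.9]), 0.67, array([ 477.1, -165.7,    0. ]))]
blank [(array([ 79.5, 158.7]), 0.69, array([503.8,  48.6,  18. ]))]
```

View pics/w1.png

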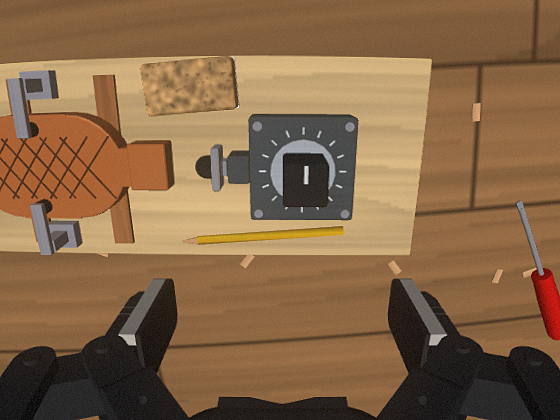

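```bash
python3 - <<'E'
from h import *
im=cv2.imread('pics/w1.png')[100:240,180:380];cv2.imwrite('pics/w1z.png',cv2.resize(im,None,fx=4,fy=4,interpolation=cv2.INTER_CUBIC))
E
```

```text
(no output)
```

View pics/w1z.png

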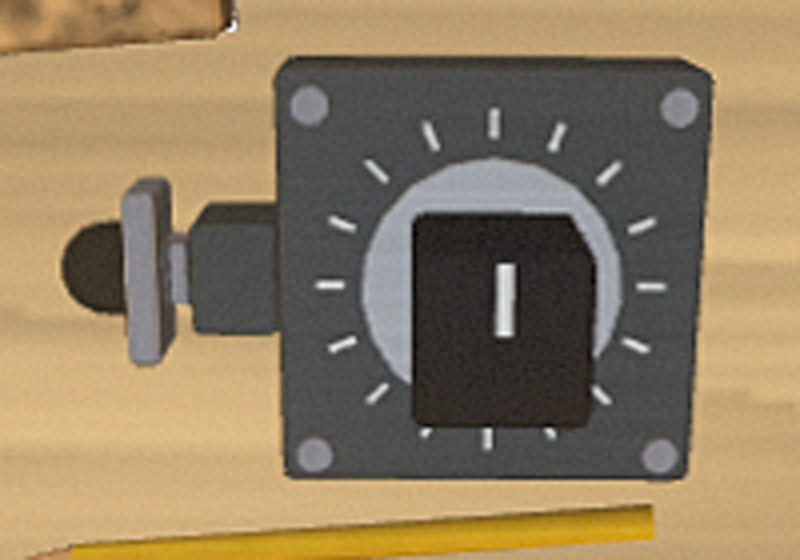

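```bash
python3 - <<'E'
from h import *
g=lambda p,z:atz('wrist',[180+p[0]/4-.375,100+p[1]/4-.375],z)
S=[g(p,50) for p in [(309,105),(680,107),(660,455),(314,456)]]
print(np.round(S,1),np.mean(S,0))
print('ticks',g((491,285),50))
def ang(a,b): d=b-a; return np.degrees(np.arctan2(d[1],d[0])),np.linalg.norm(d)
print('screw edges',ang(S[3],S[0]),ang(S[2],S[1]),ang(S[1],S[0]),ang(S[2],S[3]))
L=[g((504,337),100),g((506,264),100)];print('line',np.round(L,1),ang(*L))
K=[g((413,425),100),g((590,427),100)];print('knob near edge',np.round(K,1),ang(K[1],K[0]))
print('nose',g((62,268),34), 'tail',[atz('wrist',p,z).round(1) for p,z in [((173,142),42),((172,189),42)]])
# top view too
t=lambda p,z:atz('top',[300+p[0]/3.7-.37,200+p[1]/3.7-.37],z)
T=[t(p,50) for p in [(328,90),(544,104),(536,322),(318,305)]];print('top',np.mean(T,0),ang(T[3],T[0]),ang(T[2],T[1]),ang(T[1],T[0]))
Lt=[t((471,200),100),t((471,155),100)];print(np.round(Lt,1),ang(*Lt))
print('tail',t((92,172),42),'nose',t((157,187),34))
s=ctrl.read_state();print(s['eef_pos'],s['tool_rot'])
E
```

```text
[[ 522.5 -135.    50. ]
 [ 515.4 -215.2   50. ]
 [ 435.3 -208.1   50. ]
 [ 441.9 -127.6   50. ]] [ 478.7660362  -171.48503035   50.        ]
ticks [ 479.1477212  -171.50443964   50.        ]
screw edges (np.float64(-5.223978146812671), np.float64(80.87031841635776)) (np.float64(-5.121634722995054), np.float64(80.37570717525468)) (np.float64(84.94045957751052), np.float64(80.55986975418051)) (np.float64(85.29139760938565), np.float64(80.70637233541828))
line [[ 480.9 -171.6  100. ]
 [ 495.2 -173.   100. ]] (np.float64(-5.3140818808581205), np.float64(14.362349054101621))
knob near edge [[ 464.5 -152.6  100. ]
 [ 461.1 -187.3  100. ]] (np.float64(84.4426013673132), np.float64(34.81745274443917))
nose [488.09685927 -71.73569889  34.        ] tail [array([514.2, -57.1,  42. ]), array([470.4, -48.5,  42. ])]
top [ 480.44411381 -170.85133742   50.        ] (np.float64(-4.979265276053581), np.float64(79.33677396666272)) (np.float64(-5.122378828945981), np.float64(80.30763002342233)) (np.float64(85.25582560724399), np.float64(80.27414829516586))
[[ 481.4 -170.9  100. ]
 [ 496.8 -171.6  100. ]] (np.float64(-2.79998219893285), np.float64(15.394191057680512))
tail [494.87506056 -46.5443439   42.        ] nose [489.00610354 -71.69034965  34.        ]
[ 478.44204349 -152.51091288  238.82809228] [2.0688623  1.57067142 0.41152471]
```

Request:
servo_tool([
  {"dx": 0,"dy": 0,"dz": 0,"wx": -1,"wy": 0,"wz": 0,"fingers": 0},
  {"dx": 0,"dy": 0,"dz": 0,"wx": -1,"wy": 0,"wz": 0,"fingers": 0},
  {"dx": 0,"dy": 0,"dz": 0,"wx": -1,"wy": 0,"wz": 0,"fingers": 0},
  {"dx": 0,"dy": 0,"dz": 0,"wx": -1,"wy": 0,"wz": 0,"fingers": 0},
  {"dx": 0,"dy": 0,"dz": 0,"wx": -1,"wy": 0,"wz": 0,"fingers": 0},
])

```text
clock: 3.75
eef_pos: [478.4, -152.5, 238.8]
tool_rot: [1.971, 1.571, 0.84]
force: [-0.4, 0.4, 0.7]
width: 85.4
```

Request:
servo_tool([
  {"dx": 0,"dy": 0,"dz": 0,"wx": -1,"wy": 0,"wz": 0,"fingers": 0},
  {"dx": 0,"dy": 0,"dz": 0,"wx": -1,"wy": 0,"wz": 0,"fingers": 0},
  {"dx": 0,"dy": 0,"dz": 0,"wx": -1,"wy": 0,"wz": 0,"fingers": 0},
  {"dx": 0,"dy": 0,"dz": 0,"wx": -1,"wy": 0,"wz": 0,"fingers": 0},
  {"dx": 0,"dy": 0,"dz": 0,"wx": -1,"wy": 0,"wz": 0,"fingers": 0},
])

```text
clock: 4.38
eef_pos: [478.4, -152.6, 238.8]
tool_rot: [0.357, 1.571, -0.25]
force: [-0.4, -0.5, -1.3]
width: 85.2
```

Request:
servo_tool([
  {"dx": 0,"dy": 0,"dz": 0,"wx": -1,"wy": 0,"wz": 0,"fingers": 0},
  {"dx": 0,"dy": 0,"dz": 0,"wx": -1,"wy": 0,"wz": 0,"fingers": 0},
  {"dx": 0,"dy": 0,"dz": 0,"wx": -1,"wy": 0,"wz": 0,"fingers": 0},
  {"dx": 0,"dy": 0,"dz": 0,"wx": -1,"wy": 0,"wz": 0,"fingers": 0},
  {"dx": 0,"dy": 0,"dz": 0,"wx": -1,"wy": 0,"wz": 0,"fingers": 0},
])

```text
clock: 5.0
eef_pos: [478.4, -152.6, 238.8]
tool_rot: [0.012, 1.571, -0.071]
force: [0.2, 0.2, -0.1]
width: 85.6
```

```bash
cat >> h.py <<'E'
from scipy.spatial.transform import Rotation as Ro
def st(n=1):
    s=ctrl.read_state();R=Ro.from_euler('xyz',s['tool_rot']).as_matrix()
    print(round(float(s['clock']),2),'pos',s['eef_pos'].round(1),'zang',np.degrees(np.arctan2(R[1,2],R[0,2])).round(2),'xax',R[:,0].round(3),'q7',s['qpos'].round(3)[-1],'F',s['force'].round(1),'T',s['torque'].round(3),'w',round(float(s['width']),1))
    return s,R
def to(X):
    s,R=st();print('units',(R.T@(np.array(X)-s['eef_pos'])/750).round(4))
E
python3 - <<'E'
from h import *
to([479.2,-171.3,120]);to([479.2,-171.3,64])
n='wrist';im=save(n,'w2.png')
for l in ['dial_grip','nose_tip','jig','blank']:
  print(l,[(np.round(d['point'],1),round(d['conf'],2), atz(n,d['point'],dict(dial_grip=82,nose_tip=34,jig=0,blank=18)[l]).round(1)) for d in ctrl.mark_of(l,n)])
E
```

```text
5.0 pos [ 478.4 -152.6  238.8] zang -4.78 xax [ 0. -0. -1.] q7 0.015 F [ 0.2  0.2 -0.1] T [-0.032 -0.01   0.032] w 85.6
units [ 0.1584 -0.0248  0.0032]
5.0 pos [ 478.4 -152.6  238.8] zang -4.78 xax [ 0. -0. -1.] q7 0.015 F [ 0.2  0.2 -0.1] T [-0.032 -0.01   0.032] w 85.6
units [ 0.2331 -0.0248  0.0032]
dial_grip [(array([288.5, 205.5]), 0.94, array([ 481.3, -172.3,   82. ]))]
nose_tip [(array([281. , 181.7]), 0.72, array([ 475.5, -164.2,   34. ])), (array([288.9,  79.7]), 0.58, array([490.7, -72.2,  34. ]))]
jig [(array([280.5, 179.1]), 0.78, array([ 474.4, -170.5,    0. ]))]
blank []
```

View pics/w2.png

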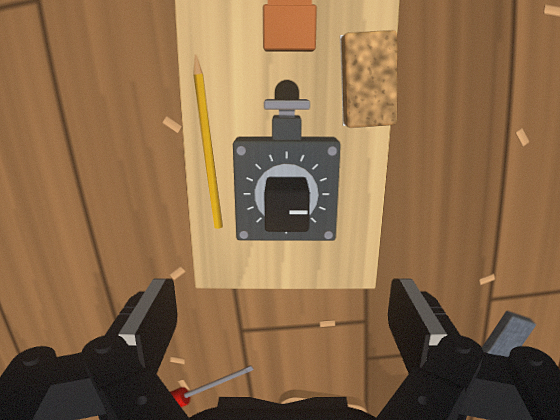

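```bash
python3 - <<'E'
from h import *
im=cv2.imread('pics/w2.png')[20:250,220:360];cv2.imwrite('pics/w2z.png',cv2.resize(im,None,fx=2.6*1.6/1.6,fy=2.6,interpolation=cv2.INTER_CUBIC))
E
```

```text
(no output)
```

View pics/w2z.png

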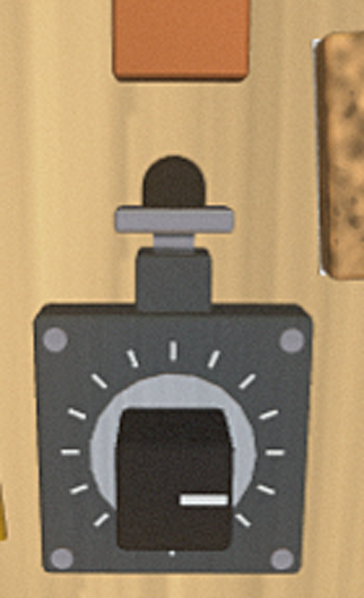

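```bash
python3 - <<'E'
from h import *
g=lambda p,z:atz('wrist',[220+p[0]/2.6-.3,20+p[1]/2.6-.3],z)
S=np.array([g(p,50) for p in [(55,340),(291,340),(282,559),(62,559)]]);print(S.round(1),S.mean(0))
print('ticks',g((172,452),50))
K=[g((118,548),100),g((232,548),100)];print('knob near',np.round(K,1))
L=[g((181,499),100),g((227,499),100)];print('line',np.round(L,1))
j=np.array([np.sin(np.radians(5.2)),np.cos(np.radians(5.2)),0])
n=g((174,155),34);print('nose',n)
for p,z in [((180,73),46),((180,80),22)]: t=g(p,z);print('tail',t,(t-n)@j)
E
```

```text
[[ 443.1 -128.3   50. ]
 [ 523.1 -135.3   50. ]
 [ 516.  -215.7   50. ]
 [ 435.9 -208.6   50. ]] [ 479.53180125 -171.98233452   50.        ]
ticks [ 479.38741469 -171.44313432   50.        ]
knob near [[ 461.  -185.7  100. ]
 [ 496.1 -188.8  100. ]]
line [[ 481.7 -171.4  100. ]
 [ 495.6 -172.6  100. ]]
nose [488.6954749  -71.69833035  34.        ]
tail [492.62732226 -46.4170476   46.        ] 25.533588538316472
tail [493.00389196 -46.96275679  22.        ] 25.02425474816196
```

Request:
servo_tool([
  {"dx": 0,"dy": -0.025,"dz": 0.0035,"wx": 0.07,"wy": 0,"wz": 0,"fingers": 0},
  {"dx": 0.06,"dy": 0,"dz": 0,"wx": 0,"wy": 0,"wz": 0,"fingers": 0},
  {"dx": 0.06,"dy": 0,"dz": 0,"wx": 0,"wy": 0,"wz": 0,"fingers": 0},
  {"dx": 0.04,"dy": 0,"dz": 0,"wx": 0,"wy": 0,"wz": 0,"fingers": 0},
  {"dx": 0,"dy": 0,"dz": 0,"wx": 0,"wy": 0,"wz": 0,"fingers": 0},
])

```text
clock: 5.88
eef_pos: [477.8, -172.3, 117.0]
tool_rot: [3.103, 1.566, 3.007]
force: [0.6, 0.1, 0.5]
width: 85.6
```

```bash
python3 - <<'E'
from h import *
to([479.4,-171.5,60]); save('side','s1.png');save('top','t1.png');save('wrist','w3.png')
E
```

```text
5.88 pos [ 477.8 -172.3  117. ] zang -5.49 xax [-0.005  0.001 -1.   ] q7 -0.031 F [0.6 0.1 0.5] T [ 0.057 -0.03  -0.016] w 85.6
units [0.076  0.0012 0.0024]
```

View pics/s1.png

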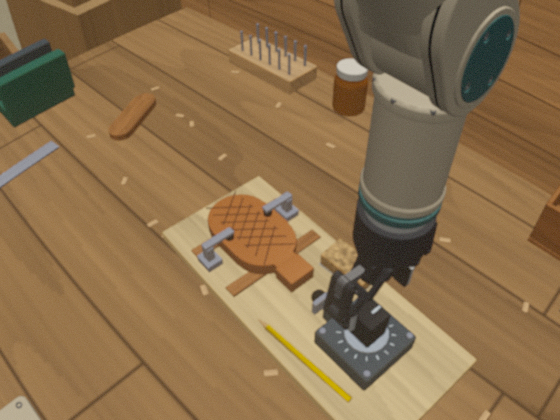

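View pics/w3.png

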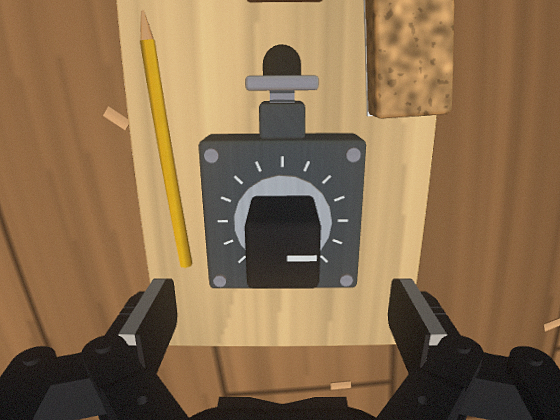

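Request:
servo_tool([
  {"dx": 0.04,"dy": 0.001,"dz": 0.0015,"wx": 0,"wy": 0,"wz": 0,"fingers": 0},
  {"dx": 0.036,"dy": 0,"dz": 0,"wx": 0,"wy": 0,"wz": 0,"fingers": 0},
  {"dx": 0,"dy": 0,"dz": 0,"wx": 0,"wy": 0,"wz": 0,"fingers": 0},
])

```text
clock: 6.4
eef_pos: [480.4, -170.9, 61.9]
tool_rot: [-2.974, 1.57, -3.069]
force: [0.1, -0.4, -0.6]
width: 85.2
```

```bash
python3 - <<'E'
from h import *
to([479.4,-171.5,60]); save('wrist','w4.png')
E
```

```text
6.4 pos [ 480.4 -170.9   61.9] zang -5.41 xax [-0.001 -0.    -1.   ] q7 -0.066 F [ 0.1 -0.4 -0.6] T [-0.005 -0.025 -0.003] w 85.2
units [ 0.0025 -0.0009 -0.0012]
```

View pics/w4.png

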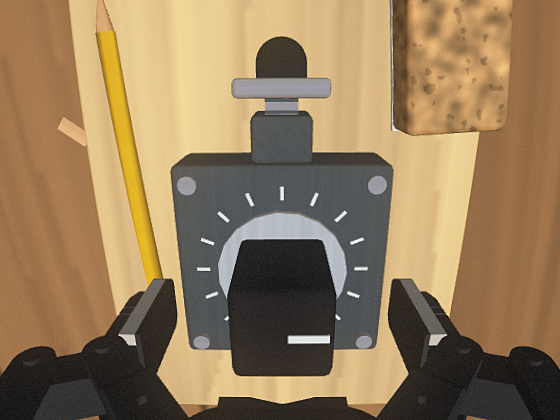

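Request:
servo_tool([
  {"dx": 0.0025,"dy": -0.001,"dz": -0.001,"wx": 0,"wy": 0,"wz": 0,"fingers": 0.3},
  {"dx": 0,"dy": 0,"dz": 0,"wx": 0,"wy": 0,"wz": 0,"fingers": 1},
  {"dx": 0,"dy": 0,"dz": 0,"wx": 0,"wy": 0,"wz": 0,"fingers": 1},
  {"dx": 0,"dy": 0,"dz": 0,"wx": 0,"wy": 0,"wz": 0,"fingers": 1},
  {"dx": 0,"dy": 0,"dz": 0,"wx": 0,"wy": 0,"wz": 0,"fingers": 1},
])

```text
clock: 7.08
eef_pos: [480.3, -171.6, 60.8]
tool_rot: [-0.341, 1.569, -0.436]
force: [-1.1, 0.5, 6.4]
width: 35.4
```

```bash
python3 - <<'E'
from h import *
to([479.4,-171.5,60]); save('wrist','w5.png')
for i in range(3): st()
E
```

```text
7.08 pos [ 480.3 -171.6   60.8] zang -5.41 xax [ 0.001 -0.001 -1.   ] q7 -0.066 F [-1.1  0.5  6.4] T [-0.009  0.182  0.043] w 35.4
units [ 0.0011  0.0001 -0.0012]
7.12 pos [ 480.3 -171.6   60.8] zang -5.41 xax [ 0.001 -0.001 -1.   ] q7 -0.066 F [-0.1  0.1  5.9] T [0.042 0.205 0.003] w 34.8
7.12 pos [ 480.3 -171.6   60.8] zang -5.41 xax [ 0.001 -0.001 -1.   ] q7 -0.066 F [-0.1  0.1  5.9] T [0.042 0.205 0.003] w 34.8
7.12 pos [ 480.3 -171.6   60.8] zang -5.41 xax [ 0.001 -0.001 -1.   ] q7 -0.066 F [-0.1  0.1  5.9] T [0.042 0.205 0.003] w 34.8
```

View pics/w5.png

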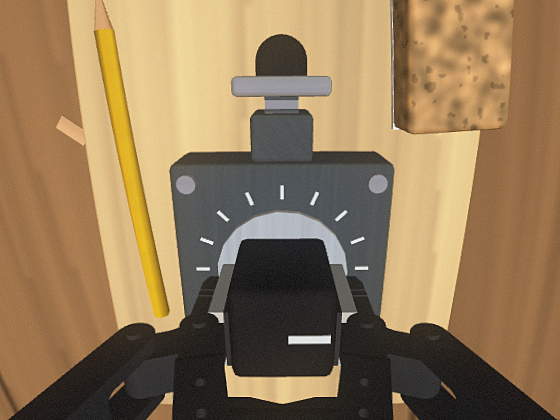

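Request:
servo_tool([
  {"dx": 0,"dy": 0,"dz": 0,"wx": 0.5,"wy": 0,"wz": 0,"fingers": 1},
  {"dx": 0,"dy": 0,"dz": 0,"wx": 0.5,"wy": 0,"wz": 0,"fingers": 1},
  {"dx": 0,"dy": 0,"dz": 0,"wx": 0,"wy": 0,"wz": 0,"fingers": 1},
])

```text
clock: 7.5
eef_pos: [480.2, -171.6, 60.8]
tool_rot: [-0.371, 1.57, -0.57]
force: [-1.3, 0.6, 6.2]
width: 35.6
```

```bash
python3 - <<'E'
from h import *
T=[]
s,_=st();T.append(s['torque'][2])
for i in range(3): ctrl.get_image('wrist'); T.append(ctrl.read_state()['torque'][2])
print(np.round(T,3))
E
```

```text
7.5 pos [ 480.2 -171.6   60.8] zang -11.42 xax [ 0.001 -0.001 -1.   ] q7 -0.132 F [-1.3  0.6  6.2] T [0.013 0.23  0.045] w 35.6
[0.045 0.015 0.058 0.022]
```

Request:
servo_tool([
  {"dx": 0,"dy": 0,"dz": 0,"wx": 0.75,"wy": 0,"wz": 0,"fingers": 1},
  {"dx": 0,"dy": 0,"dz": 0,"wx": 0.75,"wy": 0,"wz": 0,"fingers": 1},
  {"dx": 0,"dy": 0,"dz": 0,"wx": 0,"wy": 0,"wz": 0,"fingers": 1},
])

```text
clock: 8.02
eef_pos: [480.0, -171.6, 60.8]
tool_rot: [-0.303, 1.57, -0.66]
force: [-0.7, 0.3, 6.2]
width: 35.3
```

```bash
python3 - <<'E'
from h import *
T=[]
s,_=st();T.append(s['torque'][2])
for i in range(3): ctrl.get_image('wrist'); T.append(ctrl.read_state()['torque'][2])
print(np.round(T,3))
E
```

```text
8.03 pos [ 480.  -171.6   60.8] zang -20.46 xax [ 0.001 -0.001 -1.   ] q7 -0.231 F [-0.7  0.3  6.2] T [ 0.018  0.319 -0.133] w 35.3
[-0.133 -0.088 -0.076 -0.041]
```

Request:
servo_tool([
  {"dx": 0,"dy": 0,"dz": 0,"wx": 0.75,"wy": 0,"wz": 0,"fingers": 1},
  {"dx": 0,"dy": 0,"dz": 0,"wx": 0.5,"wy": 0,"wz": 0,"fingers": 1},
  {"dx": 0,"dy": 0,"dz": 0,"wx": 0,"wy": 0,"wz": 0,"fingers": 1},
])

```text
clock: 8.55
eef_pos: [479.9, -171.6, 60.8]
tool_rot: [-0.247, 1.57, -0.735]
force: [-1.2, 0.7, 6.4]
width: 35.7
```

```bash
python3 - <<'E'
from h import *
T=[]
s,_=st();T.append(s['torque'][2])
for i in range(3): save('wrist','w6.png'); T.append(ctrl.read_state()['torque'][2])
print(np.round(T,3))
E
```

```text
8.55 pos [ 479.9 -171.6   60.8] zang -27.93 xax [ 0.001 -0.    -1.   ] q7 -0.311 F [-1.2  0.7  6.4] T [ 0.054  0.297 -0.056] w 35.7
[-0.056 -0.02   0.029  0.011]
```

View pics/w6.png

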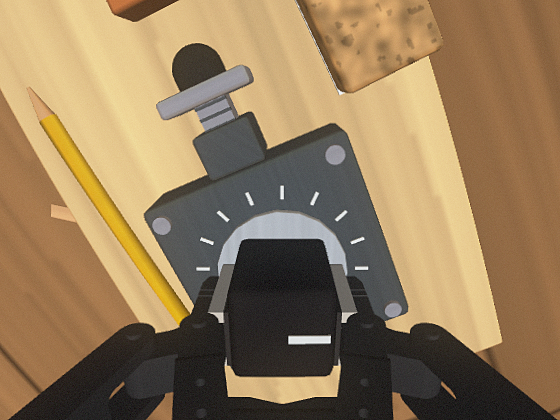

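Request:
servo_tool([
  {"dx": 0,"dy": 0,"dz": 0,"wx": 0.75,"wy": 0,"wz": 0,"fingers": 1},
  {"dx": 0,"dy": 0,"dz": 0,"wx": 0.75,"wy": 0,"wz": 0,"fingers": 1},
  {"dx": 0,"dy": 0,"dz": 0,"wx": 0.75,"wy": 0,"wz": 0,"fingers": 1},
  {"dx": 0,"dy": 0,"dz": 0,"wx": 0.75,"wy": 0,"wz": 0,"fingers": 1},
  {"dx": 0,"dy": 0,"dz": 0,"wx": 0.75,"wy": 0,"wz": 0,"fingers": 1},
])

```text
clock: 9.32
eef_pos: [479.6, -171.3, 60.8]
tool_rot: [1.917, 1.571, 1.035]
force: [-1.9, 1.2, 7.0]
width: 35.2
```

Request:
servo_tool([
  {"dx": 0,"dy": 0,"dz": 0,"wx": 0.75,"wy": 0,"wz": 0,"fingers": 1},
  {"dx": 0,"dy": 0,"dz": 0,"wx": 0.75,"wy": 0,"wz": 0,"fingers": 1},
  {"dx": 0,"dy": 0,"dz": 0,"wx": 0.75,"wy": 0,"wz": 0,"fingers": 1},
  {"dx": 0,"dy": 0,"dz": 0,"wx": 0.75,"wy": 0,"wz": 0,"fingers": 1},
  {"dx": 0,"dy": 0,"dz": 0,"wx": 0.75,"wy": 0,"wz": 0,"fingers": 1},
])

```text
clock: 9.95
eef_pos: [479.4, -171.0, 60.8]
tool_rot: [-3.124, 1.57, 1.885]
force: [-2.5, 0.6, 8.3]
width: 35.6
```

```bash
python3 - <<'E'
from h import *
T=[]
s,_=st();T.append(s['torque'][2])
for i in range(2): save('top','t2.png'); T.append(ctrl.read_state()['torque'][2])
save('side','s2.png');save('wrist','w7.png')
print(np.round(T,3))
to([479.6,-171.5,60])
E
```

```text
9.95 pos [ 479.4 -171.    60.8] zang -73.04 xax [-0.     0.001 -1.   ] q7 -0.794 F [-2.5  0.6  8.3] T [0.17  0.501 0.126] w 35.6
[ 0.126 -0.003  0.056]
10.15 pos [ 479.4 -171.    60.8] zang -72.9 xax [-0.     0.001 -1.   ] q7 -0.792 F [-3.   0.7  8.2] T [ 0.212  0.512 -0.01 ] w 35.5
units [ 0.0011 -0.      0.0007]
```

View pics/w7.png

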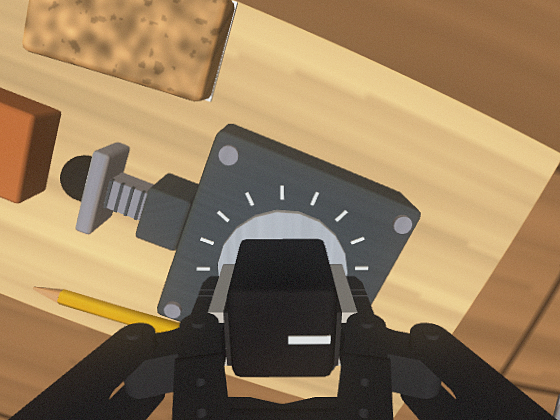

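View pics/s2.png

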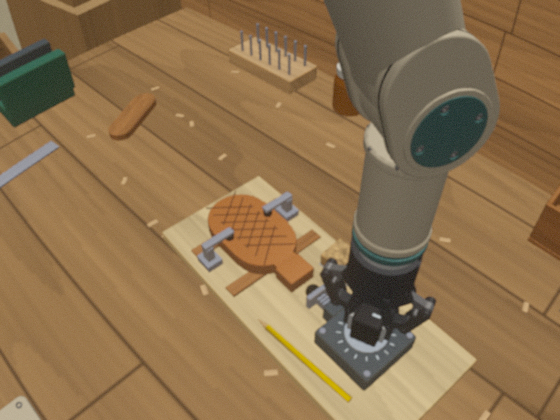

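View pics/t2.png

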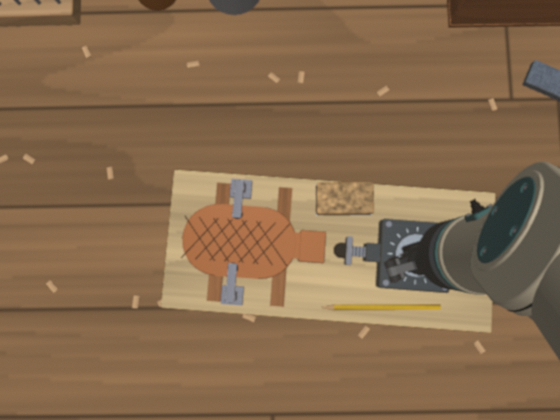

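Request:
servo_tool([
  {"dx": 0,"dy": 0,"dz": 0,"wx": 0,"wy": 0,"wz": 0,"fingers": 0.3},
  {"dx": 0,"dy": 0,"dz": 0,"wx": 0,"wy": 0,"wz": 0,"fingers": 0.3},
  {"dx": 0,"dy": 0,"dz": 0,"wx": 0,"wy": 0,"wz": 0,"fingers": 0.3},
])

```text
clock: 10.52
eef_pos: [479.9, -171.4, 59.9]
tool_rot: [2.303, 1.571, 1.03]
force: [0.6, 0.1, 0.6]
width: 60.1
```

```bash
python3 - <<'E'
from h import *
to([479.5,-171.5,60]); save('wrist','w8.png')
E
```

```text
10.53 pos [ 479.9 -171.4   59.9] zang -72.9 xax [ 0.  0. -1.] q7 -0.792 F [0.6 0.1 0.6] T [-0.001 -0.018  0.008] w 60.1
units [-0.0002 -0.0005  0.    ]
```

View pics/w8.png

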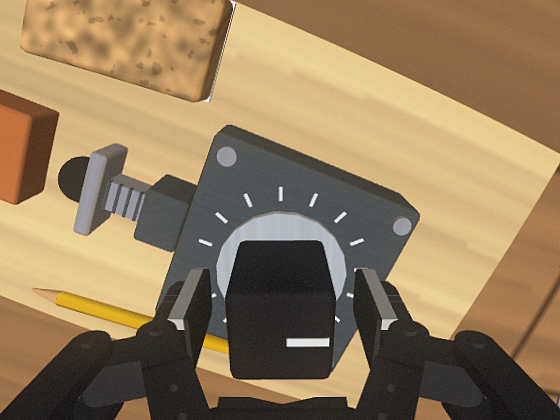

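Knob stays in its click, line level at (307,342), square between the pads. Regrip and advance two clicks, checking torque on the way.

Request:
servo_tool([
  {"dx": 0,"dy": 0,"dz": 0,"wx": 0,"wy": 0,"wz": 0,"fingers": 1},
  {"dx": 0,"dy": 0,"dz": 0,"wx": 0,"wy": 0,"wz": 0,"fingers": 1},
  {"dx": 0,"dy": 0,"dz": 0,"wx": 0,"wy": 0,"wz": 0,"fingers": 1},
  {"dx": 0,"dy": 0,"dz": 0,"wx": 0,"wy": 0,"wz": 0,"fingers": 1},
])

```text
clock: 11.08
eef_pos: [479.7, -171.0, 60.1]
tool_rot: [-3.004, 1.57, 2.007]
force: [-1.0, 2.5, 5.5]
width: 35.2
```

Request:
servo_tool([
  {"dx": 0,"dy": 0,"dz": 0,"wx": 0.75,"wy": 0,"wz": 0,"fingers": 1},
  {"dx": 0,"dy": 0,"dz": 0,"wx": 0.75,"wy": 0,"wz": 0,"fingers": 1},
  {"dx": 0,"dy": 0,"dz": 0,"wx": 0.75,"wy": 0,"wz": 0,"fingers": 1},
  {"dx": 0,"dy": 0,"dz": 0,"wx": 0.75,"wy": 0,"wz": 0,"fingers": 1},
  {"dx": 0,"dy": 0,"dz": 0,"wx": 0.75,"wy": 0,"wz": 0,"fingers": 1},
])

```text
clock: 11.7
eef_pos: [479.6, -170.7, 60.1]
tool_rot: [-2.666, 1.57, 1.95]
force: [-0.7, 2.7, 4.5]
width: 35.2
```

```bash
cat >> h.py <<'E'
def tq(n=5,fn=None):
    T=[];s,_=st();T.append(s['torque'][2])
    for i in range(n-1):
        if fn: save('wrist',fn)
        else: ctrl.get_image('wrist')
        T.append(ctrl.read_state()['torque'][2])
    print('Tz',np.round(T,3),np.mean(T).round(3),'+-',(np.std(T)/np.sqrt(n)).round(3))
E
python3 -c "
from h import *
tq(4,'w9.png')"
```

```text
11.7 pos [ 479.6 -170.7   60.1] zang -95.53 xax [-0.     0.001 -1.   ] q7 -1.036 F [-0.7  2.7  4.5] T [0.517 0.274 0.134] w 35.2
Tz [ 0.134 -0.019 -0.063 -0.072] -0.005 +- 0.041
```

View pics/w9.png

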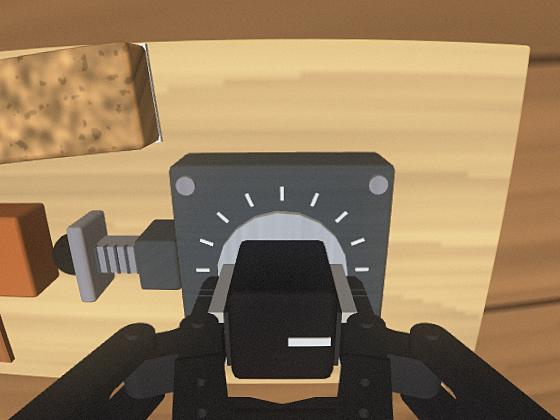

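```bash
python3 - <<'E'
from h import *
j=np.array([np.sin(np.radians(5.2)),np.cos(np.radians(5.2)),0]);o=np.array([479.4,-171.5,0])
s,R=st()
c=cam('wrist')
print('nose',(atz('wrist',(53,253),34)-o)@j)
for p,z in [((24,295),46),((56,293),22),((48,205),46),((57,293),22),((52,293),22)]: print(p,z,(atz('wrist',p,z)-o)@j)
im=cv2.imread('pics/w9.png')[180:330,0:200];cv2.imwrite('pics/w9z.png',cv2.resize(im,None,fx=4,fy=4,interpolation=cv2.INTER_CUBIC))
E
```

```text
11.85 pos [ 479.6 -170.7   60.1] zang -95.39 xax [-0.001  0.001 -1.   ] q7 -1.035 F [-1.9  3.   5.8] T [ 0.479  0.239 -0.072] w 35.4
nose 117.6476951962703
(24, 295) 46 130.81967104244015
(56, 293) 22 129.97197333684036
(48, 205) 46 106.59073861090722
(57, 293) 22 129.3445185722682
(52, 293) 22 132.49025470112753
```

View pics/w9z.png

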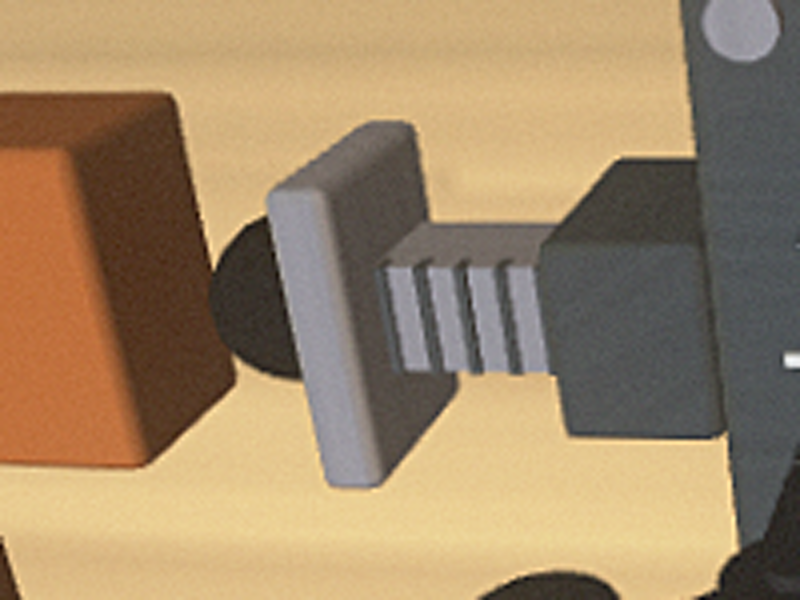

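```bash
python3 - <<'E'
from h import *
j=np.array([np.sin(np.radians(5.2)),np.cos(np.radians(5.2)),0]);o=np.array([479.4,-171.5,0])
for p,z in [((17.1,217.2),46),((35.5,296),46),((42.7,204),22),((58.5,275),22),((52.5,251),34)]:
  X=atz('wrist',p,z);print(p,z,X.round(1),((X-o)@j).round(1))
E
```

```text
(17.1, 217.2) 46 [513.8 -50.4  46. ] 123.7
(35.5, 296) 46 [471.6 -45.8  46. ] 124.4
(42.7, 204) 22 [512.4 -48.1  22. ] 125.9
(58.5, 275) 22 [470.5 -44.4  22. ] 125.8
(52.5, 251) 34 [490.4 -54.3  34. ] 117.7
```

Request:
servo_tool([
  {"dx": 0,"dy": 0,"dz": 0,"wx": 0.75,"wy": 0,"wz": 0,"fingers": 1},
  {"dx": 0,"dy": 0,"dz": 0,"wx": 0.75,"wy": 0,"wz": 0,"fingers": 1},
  {"dx": 0,"dy": 0,"dz": 0,"wx": 0.5,"wy": 0,"wz": 0,"fingers": 1},
  {"dx": 0,"dy": 0,"dz": 0,"wx": 0,"wy": 0,"wz": 0,"fingers": 1},
])

```text
clock: 12.35
eef_pos: [479.6, -170.5, 60.1]
tool_rot: [-2.362, 1.569, 2.047]
force: [-1.4, 3.6, 6.7]
width: 35.3
```

```bash
python3 -c "
from h import *
tq(5,'w9.png')"
```

```text
12.35 pos [ 479.6 -170.5   60.1] zang -107.4 xax [-0.001  0.001 -1.   ] q7 -1.166 F [-1.4  3.6  6.7] T [ 0.568  0.277 -0.026] w 35.3
Tz [-0.026 -0.011 -0.071 -0.046 -0.031] -0.037 +- 0.009
```

Request:
servo_tool([
  {"dx": 0,"dy": 0,"dz": 0,"wx": 0.5,"wy": 0,"wz": 0,"fingers": 1},
  {"dx": 0,"dy": 0,"dz": 0,"wx": 0.25,"wy": 0,"wz": 0,"fingers": 1},
  {"dx": 0,"dy": 0,"dz": 0,"wx": 0,"wy": 0,"wz": 0,"fingers": 1},
])

```text
clock: 12.92
eef_pos: [479.6, -170.5, 60.1]
tool_rot: [-2.391, 1.569, 1.939]
force: [-0.9, 4.1, 6.3]
width: 35.6
```

```bash
python3 -c "
from h import *
tq(5,'w9.png')"
```

```text
12.93 pos [ 479.6 -170.5   60.1] zang -111.91 xax [-0.001  0.001 -1.   ] q7 -1.216 F [-0.9  4.1  6.3] T [ 0.57   0.306 -0.079] w 35.6
Tz [-0.079 -0.028 -0.049 -0.064 -0.065] -0.057 +- 0.008
```

Request:
servo_tool([
  {"dx": 0,"dy": 0,"dz": 0,"wx": 0.5,"wy": 0,"wz": 0,"fingers": 1},
  {"dx": 0,"dy": 0,"dz": 0,"wx": 0.5,"wy": 0,"wz": 0,"fingers": 1},
  {"dx": 0,"dy": 0,"dz": 0,"wx": 0,"wy": 0,"wz": 0,"fingers": 1},
])

```text
clock: 13.5
eef_pos: [479.7, -170.4, 60.1]
tool_rot: [-2.296, 1.569, 1.929]
force: [-0.7, 3.4, 5.7]
width: 35.5
```

```bash
python3 -c "
from h import *
tq(5,'w10.png')
im=cv2.imread('pics/w10.png')[180:330,0:200];cv2.imwrite('pics/w10z.png',cv2.resize(im,None,fx=4,fy=4,interpolation=cv2.INTER_CUBIC))
"
```

```text
13.5 pos [ 479.7 -170.4   60.1] zang -117.9 xax [-0.001  0.001 -1.   ] q7 -1.282 F [-0.7  3.4  5.7] T [ 0.588  0.304 -0.006] w 35.5
Tz [-0.006 -0.029 -0.012 -0.014 -0.06 ] -0.024 +- 0.009
```

View pics/w10.png

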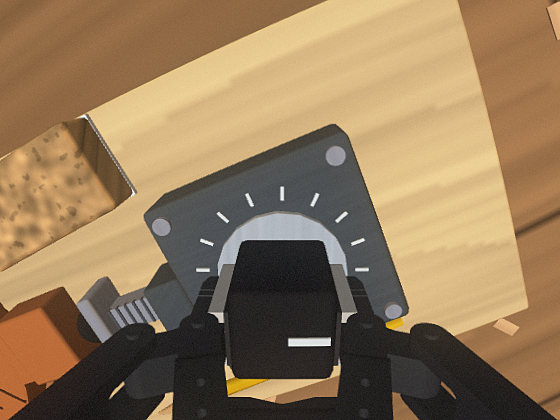

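Request:
servo_tool([
  {"dx": 0,"dy": 0,"dz": 0,"wx": 0.4,"wy": 0,"wz": 0,"fingers": 1},
  {"dx": 0,"dy": 0,"dz": 0,"wx": 0.35,"wy": 0,"wz": 0,"fingers": 1},
  {"dx": 0,"dy": 0,"dz": 0,"wx": 0,"wy": 0,"wz": 0,"fingers": 1},
])

```text
clock: 14.08
eef_pos: [479.7, -170.3, 60.1]
tool_rot: [-2.222, 1.569, 1.925]
force: [-0.6, 3.3, 5.7]
width: 35.3
```

```bash
python3 -c "
from h import *
tq(6)"
```

```text
14.07 pos [ 479.7 -170.3   60.1] zang -122.37 xax [-0.001  0.002 -1.   ] q7 -1.332 F [-0.6  3.3  5.7] T [0.593 0.18  0.034] w 35.3
Tz [0.034 0.069 0.078 0.059 0.061 0.062] 0.061 +- 0.005
```

Request:
servo_tool([
  {"dx": 0,"dy": 0,"dz": 0,"wx": 0.4,"wy": 0,"wz": 0,"fingers": 1},
  {"dx": 0,"dy": 0,"dz": 0,"wx": 0.35,"wy": 0,"wz": 0,"fingers": 1},
  {"dx": 0,"dy": 0,"dz": 0,"wx": 0,"wy": 0,"wz": 0,"fingers": 1},
])

```text
clock: 14.7
eef_pos: [479.7, -170.3, 60.1]
tool_rot: [-2.221, 1.569, 1.847]
force: [-1.1, 3.8, 5.6]
width: 35.2
```

```bash
python3 -c "
from h import *
tq(6)"
```

```text
14.7 pos [ 479.7 -170.3   60.1] zang -126.88 xax [-0.     0.002 -1.   ] q7 -1.383 F [-1.1  3.8  5.6] T [ 0.74   0.231 -0.007] w 35.2
Tz [-0.007 -0.041 -0.025  0.022 -0.003  0.031] -0.004 +- 0.01
```

Request:
servo_tool([
  {"dx": 0,"dy": 0,"dz": 0,"wx": 0.3,"wy": 0,"wz": 0,"fingers": 1},
  {"dx": 0,"dy": 0,"dz": 0,"wx": 0.3,"wy": 0,"wz": 0,"fingers": 1},
  {"dx": 0,"dy": 0,"dz": 0,"wx": 0,"wy": 0,"wz": 0,"fingers": 1},
])

```text
clock: 15.32
eef_pos: [479.7, -170.2, 60.1]
tool_rot: [-2.193, 1.569, 1.812]
force: [-0.6, 3.6, 5.4]
width: 35.6
```

```bash
python3 -c "
from h import *
tq(6)"
```

```text
15.32 pos [ 479.7 -170.2   60.1] zang -130.49 xax [-0.     0.002 -1.   ] q7 -1.424 F [-0.6  3.6  5.4] T [ 0.638  0.221 -0.036] w 35.6
Tz [-0.036  0.031  0.018 -0.039 -0.046 -0.017] -0.015 +- 0.012
```

Request:
servo_tool([
  {"dx": 0,"dy": 0,"dz": 0,"wx": 0.3,"wy": 0,"wz": 0,"fingers": 1},
  {"dx": 0,"dy": 0,"dz": 0,"wx": 0.3,"wy": 0,"wz": 0,"fingers": 1},
  {"dx": 0,"dy": 0,"dz": 0,"wx": 0,"wy": 0,"wz": 0,"fingers": 1},
])

```text
clock: 15.95
eef_pos: [479.7, -170.2, 60.1]
tool_rot: [-2.145, 1.569, 1.798]
force: [-0.3, 3.7, 6.2]
width: 35.2
```

```bash
python3 -c "
from h import *
tq(6)"
```

```text
15.95 pos [ 479.7 -170.2   60.1] zang -134.1 xax [-0.     0.002 -1.   ] q7 -1.466 F [-0.3  3.7  6.2] T [ 0.643  0.267 -0.038] w 35.2
Tz [-0.038 -0.118 -0.118 -0.032 -0.026 -0.067] -0.066 +- 0.016
```

Request:
servo_tool([
  {"dx": 0,"dy": 0,"dz": 0,"wx": 0.3,"wy": 0,"wz": 0,"fingers": 1},
  {"dx": 0,"dy": 0,"dz": 0,"wx": 0.2,"wy": 0,"wz": 0,"fingers": 1},
  {"dx": 0,"dy": 0,"dz": 0,"wx": 0,"wy": 0,"wz": 0,"fingers": 1},
])

```text
clock: 16.58
eef_pos: [479.8, -170.2, 60.1]
tool_rot: [-2.131, 1.569, 1.759]
force: [-1.4, 3.2, 5.9]
width: 35.4
```

```bash
python3 -c "
from h import *
tq(6)"
```

```text
16.57 pos [ 479.8 -170.2   60.1] zang -137.09 xax [-0.     0.002 -1.   ] q7 -1.5 F [-1.4  3.2  5.9] T [ 0.753  0.224 -0.056] w 35.4
Tz [-0.056 -0.055 -0.099 -0.12  -0.084 -0.073] -0.081 +- 0.009
```

Request:
servo_tool([
  {"dx": 0,"dy": 0,"dz": 0,"wx": 0.3,"wy": 0,"wz": 0,"fingers": 1},
  {"dx": 0,"dy": 0,"dz": 0,"wx": 0.2,"wy": 0,"wz": 0,"fingers": 1},
  {"dx": 0,"dy": 0,"dz": 0,"wx": 0,"wy": 0,"wz": 0,"fingers": 1},
])

```text
clock: 17.2
eef_pos: [479.8, -170.2, 60.1]
tool_rot: [-2.085, 1.569, 1.753]
force: [0.4, 2.9, 5.6]
width: 35.6
```

```bash
python3 -c "
from h import *
tq(6,'w11.png')"
```

```text
17.2 pos [ 479.8 -170.2   60.1] zang -140.08 xax [-0.     0.002 -1.   ] q7 -1.535 F [0.4 2.9 5.6] T [ 0.722  0.249 -0.018] w 35.6
Tz [-0.018 -0.021 -0.03  -0.046 -0.034 -0.007] -0.026 +- 0.005
```

View pics/w11.png

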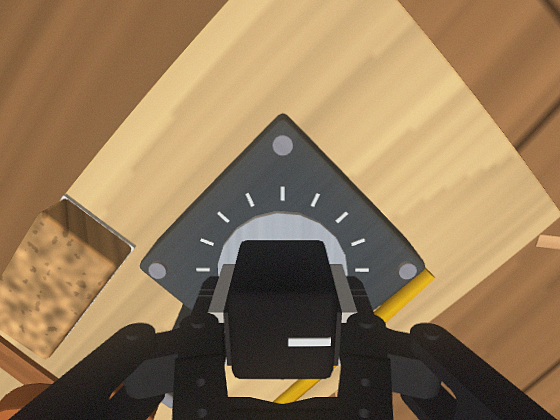

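Request:
servo_tool([
  {"dx": 0,"dy": 0,"dz": 0,"wx": 0.25,"wy": 0,"wz": 0,"fingers": 1},
  {"dx": 0,"dy": 0,"dz": 0,"wx": 0.25,"wy": 0,"wz": 0,"fingers": 1},
  {"dx": 0,"dy": 0,"dz": 0,"wx": 0,"wy": 0,"wz": 0,"fingers": 1},
])

```text
clock: 17.82
eef_pos: [479.9, -170.1, 60.1]
tool_rot: [-2.031, 1.569, 1.755]
force: [-0.4, 3.6, 6.1]
width: 35.5
```

```bash
python3 -c "
from h import *
tq(6)
save('side','s3.png');save('top','t3.png')"
```

```text
17.82 pos [ 479.9 -170.1   60.1] zang -143.04 xax [-0.     0.002 -1.   ] q7 -1.569 F [-0.4  3.6  6.1] T [0.674 0.21  0.163] w 35.5
Tz [0.163 0.158 0.171 0.156 0.147 0.109] 0.151 +- 0.008
```

```bash
python3 - <<'E'
import cv2,numpy as np
a=cv2.resize(cv2.imread('pics/s3.png')[240:360,260:400],None,fx=4,fy=4,interpolation=cv2.INTER_CUBIC)[:480,:400]
b=cv2.resize(cv2.imread('pics/t3.png')[210:290,290:390],None,fx=4,fy=4,interpolation=cv2.INTER_CUBIC)
c=np.zeros((480,800,3),np.uint8);c[:,:400]=a;c[:320,400:]=b;cv2.imwrite('pics/c3.png',c)
E
```

```text
(no output)
```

View pics/c3.png

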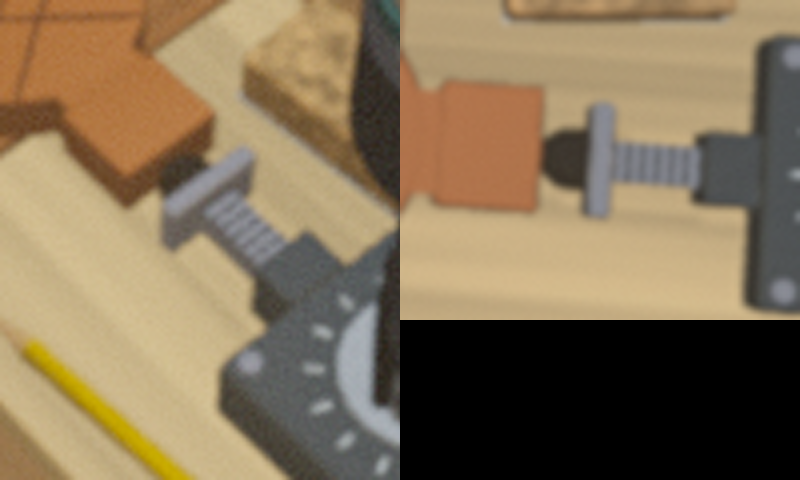

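Request:
servo_tool([
  {"dx": 0,"dy": 0,"dz": 0,"wx": 0.3,"wy": 0,"wz": 0,"fingers": 1},
  {"dx": 0,"dy": 0,"dz": 0,"wx": 0,"wy": 0,"wz": 0,"fingers": 1},
  {"dx": 0,"dy": 0,"dz": 0,"wx": 0,"wy": 0,"wz": 0,"fingers": 1},
  {"dx": 0,"dy": 0,"dz": 0,"wx": 0,"wy": 0,"wz": 0,"fingers": 1},
])

```text
clock: 18.68
eef_pos: [479.9, -170.1, 60.1]
tool_rot: [-2.021, 1.569, 1.735]
force: [-1.6, 3.6, 5.4]
width: 35.4
```

```bash
python3 -c "
from h import *
tq(8)"
```

```text
18.68 pos [ 479.9 -170.1   60.1] zang -144.83 xax [-0.     0.002 -1.   ] q7 -1.59 F [-1.6  3.6  5.4] T [0.683 0.213 0.13 ] w 35.4
Tz [0.13  0.097 0.157 0.118 0.141 0.123 0.154 0.137] 0.132 +- 0.007
```

Request:
servo_tool([
  {"dx": 0,"dy": 0,"dz": 0,"wx": 0.35,"wy": 0,"wz": 0,"fingers": 1},
  {"dx": 0,"dy": 0,"dz": 0,"wx": 0,"wy": 0,"wz": 0,"fingers": 1},
  {"dx": 0,"dy": 0,"dz": 0,"wx": 0,"wy": 0,"wz": 0,"fingers": 1},
])

```text
clock: 19.4
eef_pos: [479.9, -170.0, 60.1]
tool_rot: [-2.0, 1.569, 1.719]
force: [-0.4, 3.4, 6.0]
width: 35.1
```

```bash
python3 -c "
from h import *
tq(8,'w12.png')"
```

```text
19.4 pos [ 479.9 -170.    60.1] zang -146.92 xax [-0.     0.002 -1.   ] q7 -1.615 F [-0.4  3.4  6. ] T [0.728 0.213 0.173] w 35.1
Tz [0.173 0.143 0.116 0.075 0.087 0.118 0.121 0.163] 0.124 +- 0.011
```

View pics/w12.png

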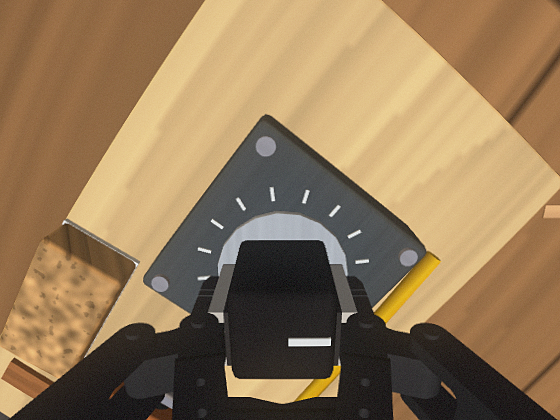

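Request:
servo_tool([
  {"dx": 0,"dy": 0,"dz": 0,"wx": 0.35,"wy": 0,"wz": 0,"fingers": 1},
  {"dx": 0,"dy": 0,"dz": 0,"wx": 0,"wy": 0,"wz": 0,"fingers": 1},
  {"dx": 0,"dy": 0,"dz": 0,"wx": 0,"wy": 0,"wz": 0,"fingers": 1},
  {"dx": 0,"dy": 0,"dz": 0,"wx": 0,"wy": 0,"wz": 0,"fingers": 1},
])

```text
clock: 20.25
eef_pos: [479.9, -170.1, 60.1]
tool_rot: [-1.987, 1.569, 1.695]
force: [-0.6, 3.8, 6.4]
width: 35.5
```

```bash
python3 -c "
from h import *
tq(8)
save('top','t4.png');save('side','s4.png')
import cv2,numpy as np
a=cv2.resize(cv2.imread('pics/s4.png')[240:360,260:400],None,fx=4,fy=4,interpolation=cv2.INTER_CUBIC)[:480,:400]
b=cv2.resize(cv2.imread('pics/t4.png')[210:290,290:390],None,fx=4,fy=4,interpolation=cv2.INTER_CUBIC)
c=np.zeros((480,800,3),np.uint8);c[:,:400]=a;c[:320,400:]=b;cv2.imwrite('pics/c4.png',c)"
```

```text
20.25 pos [ 479.9 -170.1   60.1] zang -149.03 xax [-0.     0.002 -1.   ] q7 -1.64 F [-0.6  3.8  6.4] T [0.74  0.172 0.136] w 35.5
Tz [0.136 0.086 0.118 0.148 0.133 0.107 0.129 0.146] 0.125 +- 0.007
```

View pics/c4.png

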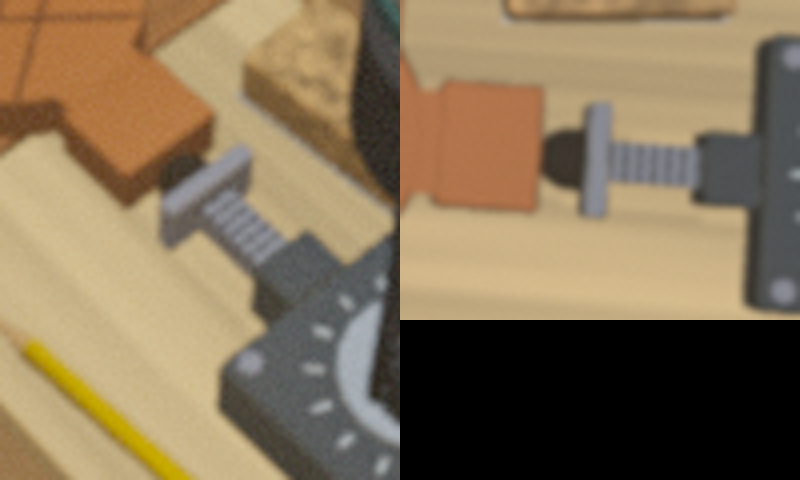

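Request:
servo_tool([
  {"dx": 0,"dy": 0,"dz": 0,"wx": -0.75,"wy": 0,"wz": 0,"fingers": 1},
  {"dx": 0,"dy": 0,"dz": 0,"wx": -0.75,"wy": 0,"wz": 0,"fingers": 1},
  {"dx": 0,"dy": 0,"dz": 0,"wx": -0.75,"wy": 0,"wz": 0,"fingers": 1},
  {"dx": 0,"dy": 0,"dz": 0,"wx": -0.75,"wy": 0,"wz": 0,"fingers": 1},
  {"dx": 0,"dy": 0,"dz": 0,"wx": -0.75,"wy": 0,"wz": 0,"fingers": 1},
])

```text
clock: 21.32
eef_pos: [479.7, -170.3, 60.1]
tool_rot: [-2.231, 1.569, 1.845]
force: [-1.2, 3.3, 5.9]
width: 35.5
```

Request:
servo_tool([
  {"dx": 0,"dy": 0,"dz": 0,"wx": -0.75,"wy": 0,"wz": 0,"fingers": 1},
  {"dx": 0,"dy": 0,"dz": 0,"wx": -0.75,"wy": 0,"wz": 0,"fingers": 1},
  {"dx": 0,"dy": 0,"dz": 0,"wx": -0.75,"wy": 0,"wz": 0,"fingers": 1},
  {"dx": 0,"dy": 0,"dz": 0,"wx": -0.75,"wy": 0,"wz": 0,"fingers": 1},
  {"dx": 0,"dy": 0,"dz": 0,"wx": -0.75,"wy": 0,"wz": 0,"fingers": 1},
])

```text
clock: 21.95
eef_pos: [479.6, -170.5, 60.1]
tool_rot: [-2.502, 1.569, 1.967]
force: [-1.8, 3.2, 5.5]
width: 35.9
```

Request:
servo_tool([
  {"dx": 0,"dy": 0,"dz": 0,"wx": -0.75,"wy": 0,"wz": 0,"fingers": 1},
  {"dx": 0,"dy": 0,"dz": 0,"wx": -0.75,"wy": 0,"wz": 0,"fingers": 1},
  {"dx": 0,"dy": 0,"dz": 0,"wx": -0.75,"wy": 0,"wz": 0,"fingers": 1},
  {"dx": 0,"dy": 0,"dz": 0,"wx": -0.75,"wy": 0,"wz": 0,"fingers": 1},
  {"dx": 0,"dy": 0,"dz": 0,"wx": -0.75,"wy": 0,"wz": 0,"fingers": 1},
])

```text
clock: 22.58
eef_pos: [479.6, -170.8, 60.1]
tool_rot: [-2.815, 1.57, 2.046]
force: [-0.5, 1.9, 5.0]
width: 35.4
```

Request:
servo_tool([
  {"dx": 0,"dy": 0,"dz": 0,"wx": -0.75,"wy": 0,"wz": 0,"fingers": 1},
  {"dx": 0,"dy": 0,"dz": 0,"wx": -0.7,"wy": 0,"wz": 0,"fingers": 1},
  {"dx": 0,"dy": 0,"dz": 0,"wx": 0,"wy": 0,"wz": 0,"fingers": 1},
  {"dx": 0,"dy": 0,"dz": 0,"wx": 0,"wy": 0,"wz": 0,"fingers": 1},
])

```text
clock: 23.08
eef_pos: [479.7, -171.0, 60.1]
tool_rot: [-3.081, 1.57, 1.928]
force: [-1.1, 3.0, 5.9]
width: 35.3
```

```bash
python3 -c "
from h import *
tq(4,'w13.png')"
```

```text
23.07 pos [ 479.7 -171.    60.1] zang -72.97 xax [-0.     0.001 -1.   ] q7 -0.791 F [-1.1  3.   5.9] T [ 0.459  0.242 -0.002] w 35.3
Tz [-0.002  0.077  0.048  0.073] 0.049 +- 0.016
```

View pics/w13.png

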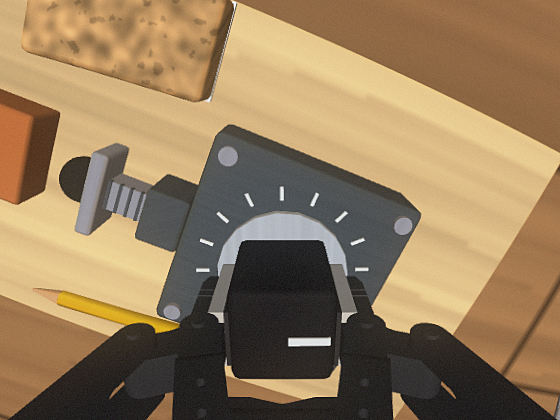

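Back at the third click (three visible rings as before). Open and lift off.

Request:
servo_tool([
  {"dx": 0,"dy": 0,"dz": 0,"wx": 0,"wy": 0,"wz": 0,"fingers": 0.3},
  {"dx": 0,"dy": 0,"dz": 0,"wx": 0,"wy": 0,"wz": 0,"fingers": 0.3},
  {"dx": 0,"dy": 0,"dz": 0,"wx": 0,"wy": 0,"wz": 0,"fingers": 0.3},
  {"dx": -0.02,"dy": 0,"dz": 0,"wx": 0,"wy": 0,"wz": 0,"fingers": 0.3},
  {"dx": -0.05,"dy": 0,"dz": 0,"wx": 0,"wy": 0,"wz": 0,"fingers": 0.3},
])

```text
clock: 23.85
eef_pos: [478.8, -171.2, 112.5]
tool_rot: [-2.15, 1.568, 2.861]
force: [0.4, -0.4, 0.7]
width: 60.0
```

Request:
servo_tool([
  {"dx": -0.06,"dy": 0,"dz": 0,"wx": 0,"wy": 0,"wz": 0,"fingers": 0.3},
  {"dx": -0.06,"dy": 0,"dz": 0,"wx": 0,"wy": 0,"wz": 0,"fingers": 0.3},
  {"dx": -0.04,"dy": 0,"dz": 0,"wx": 0,"wy": 0,"wz": 0,"fingers": 0.3},
  {"dx": 0,"dy": 0,"dz": 0,"wx": 0,"wy": 0,"wz": 0,"fingers": 0.3},
  {"dx": 0,"dy": 0,"dz": 0,"wx": 0,"wy": 0,"wz": 0,"fingers": 0.3},
])

```text
clock: 24.48
eef_pos: [479.3, -171.1, 232.4]
tool_rot: [-2.579, 1.57, 2.432]
force: [-0.0, -0.1, -1.2]
width: 60.1
```

```bash
python3 -c "
from h import *
st();save('wrist','w14.png')
for p in ctrl.mark_of('nose_tip','wrist'): print(p)
im=cv2.imread('pics/w14.png')[100:250,150:350];cv2.imwrite('pics/w14z.png',cv2.resize(im,None,fx=4,fy=4,interpolation=cv2.INTER_CUBIC))"
```

```text
24.48 pos [ 479.3 -171.1  232.4] zang -72.9 xax [-0.  0. -1.] q7 -0.855 F [-0.  -0.1 -1.2] T [ 0.052 -0.039 -0.026] w 60.1
{'point': [168.2, 125.3], 'conf': 0.65}
```

View pics/w14.png

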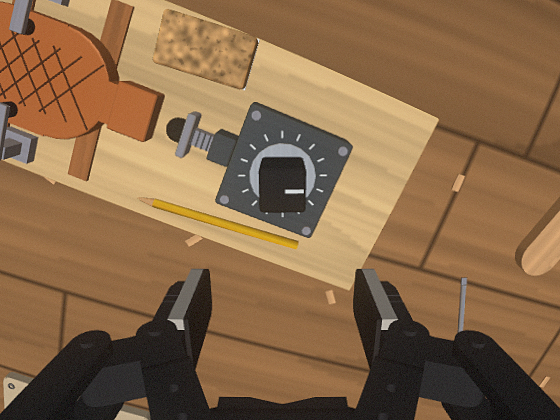

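```bash
python3 - <<'E'
from h import *
im=cv2.imread('pics/w14.png')[70:220,100:300];cv2.imwrite('pics/w14z.png',cv2.resize(im,None,fx=4,fy=4,interpolation=cv2.INTER_CUBIC))
E
```

```text
(no output)
```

View pics/w14z.png

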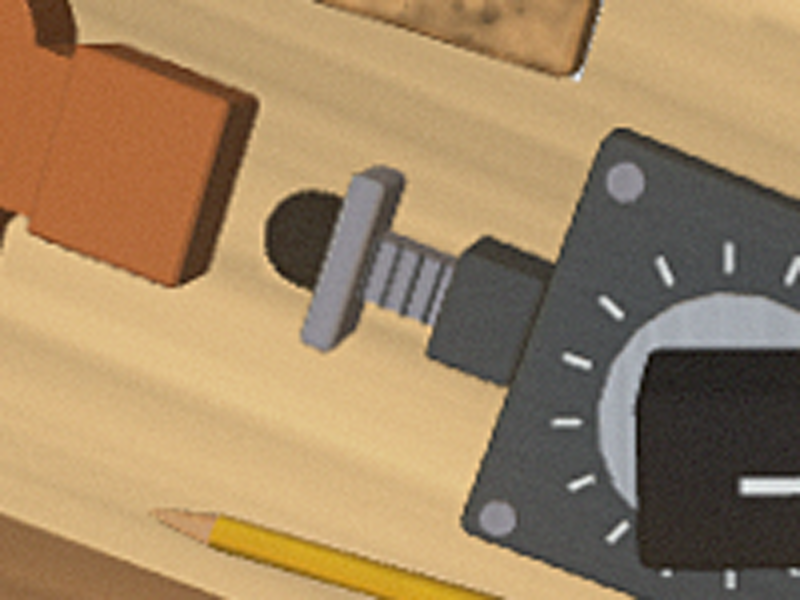

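```bash
python3 - <<'E'
from h import *
j=np.array([np.sin(np.radians(5.2)),np.cos(np.radians(5.2)),0]);o=np.array([479.4,-171.5,0])
g=lambda p,z:atz('wrist',[100+p[0]/4-.375,70+p[1]/4-.375],z)
n=(g((267,228),34)-o)@j;print('nose',n)
for p,z in [((228,95),46),((177,286),46),((258,102),22),((208,270),22)]:
  t=(g(p,z)-o)@j;print('tail',t.round(1),'gap',(t-n).round(1))
E
```

```text
nose 111.89128320173202
tail 125.4 gap 13.5
tail 124.0 gap 12.1
tail 125.3 gap 13.4
tail 124.9 gap 13.1
```

```bash
python3 -c "
from cell import ctrl
print(ctrl.finish_job())"
```

```text
the job is handed in; nothing more can be done
None
```

The end stop is set three clicks back from the touch, and I handed the job in at about 24.5 s; `finish_job` reports no verdict.

**What I did:** I turned the dial six clicks clockwise in two grasps with no sign of contact in the torque. About 3° past the sixth click the dial torque rose about 0.08 N m above the click torque, roughly 8 N at the nose. I pressed on a little, to about 10 N, and held contact for over 2 s. I then turned back to the third click, opened the fingers and lifted clear.

**Last checks:**
- **Gap:** from the touch angle the nose now stands about 12 mm from the tail. The last wrist picture gave 12.1 to 13.5 mm, against the allowed 8.6 to 14.4 mm.
- **Dial:** it is released, and the last picture shows its line where I left it at the third click.
- **Loose things:** the pencil and the offcut on the jig look undisturbed. I did not check the others one by one.

**What disagreed:** while pressing, the torque rose more slowly than the stated nose stiffness predicts. The exact touch angle is therefore uncertain by about 2° (0.4 mm), and the 8 and 10 N figures rest on the text's 0.10 N m per 10 N. If the stated stiffness held in full from the touch, the press would have reached about 20 N, still under 30 N.

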